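# Close the agitator control box, refit its speed knob and hold it pressed

### The arm

A 6-joint arm with a two-finger parallel gripper is mounted at the origin on the work surface. World frame = base frame: x ahead of the robot, y to its left, z up, the work surface at z = 0. Lengths are in m, angles in rad, forces in N, time in s.
With the tool pointing down it reaches from about 0.425 to 0.95 m from the base axis. Payload 14.7 kg.
Tool frame: the origin (TCP) lies at the very end of the fingers, on their centre line; the grasp point (between the pads) lies 19 mm behind it; z points along the fingers, y is the line along which they close (so a half turn about z gives the same grasp; the last joint's range is limited). The gripper opens to 85 mm and grips with 20 to 120 N. Pads are 22 mm wide; open, the fingers measure 114 mm over their backs; the gripper's body (76 mm by 85 mm) begins 54 mm behind the grasp point. The pads swing forward as they close: fully open they stand 13 mm farther back than shut.
Start: joints at [-1.239, 0.48, 1.596, -0, 1.065, -0.047], TCP at [0.24, -0.604, 0.231] pointing down, gripper open.
Joint ranges: [-2.75, 2.75], [-0.82, 2.05], [0.23, 2.67], [-1.56, 4.7], [0.09, 2.69], [-2.92, 2.92]. Speed limits (rad/s): [1.89, 1.89, 2.39, 3.01, 3.01, 3.01].

### API

Orientations are given as a rotation vector (axis times angle).
In Python, from workcell import r gives the robot as it stands.
- The arm moves only by the tool drive_tool, never from a script. Its argument "commands" is one flat list of numbers, 6 for each row, row after row: the shift along the tool's x, y, z in units of 0.025 m (1.0 is 0.025 m), then the turn, a rotation vector about the tool's x, y, z in units of 0.08 rad (1.0 is 0.08 rad). A call has 1 to 12 rows; each row shifts and turns the commanded pose from where the row before left it, along the tool's axes as they then stand; what a row does not reach is not made up. A row lasts 1/8 s, in which the tool goes at most 62.5 mm and 10.7 degrees, less where a joint would pass 70% of its speed; a pose out of reach is approached as far as the arm can. A call with a number of a shift or a turn outside -1 to 1 is refused whole. A call with a gripper value outside its range is refused whole. "gripper" is the gripper command: -1 is shut, 1 is fully open, values between are in proportion, set as the call begins (left out, the last holds). The fingers move at their own pace and stop on an object; "grip_force" is the grip in N (left out, the last holds). Time passes only in rows, so rows that do not move let the fingers close. It gives the time, the measured TCP pose, the force, the opening and the grip force at its end, in the units of the state.
- r.observe(): the state, without advancing time (a new reading comes with each control period).
- r.capture(name): name is "side" or "top" or "wrist"; returns the picture (384x512x3 uint8, red, green, blue); there is no depth.
- r.calibration(name): a dict with "intrinsics" (3x3 intrinsics, pixels), "extrinsics" (4x4, takes a point from camera to world coordinates). Camera axes: x right, y down, z forward; pixel columns grow to the right and rows downward; lengths in m; the calibration is good to about 2 mm. The wrist camera is an equidistant fisheye: a pixel r from the principal point sees the ray r / f radians off the axis. A picture is of the moment at which its call begins: read the wrist's pose just before it. calibration takes no time and is no camera call; for the wrist camera it gives the pose at the moment of the call.
- r.hand_in(): hands the job in; it is judged then, once.
The state is a dict: "t": time; "joints": joint angles; "qvel": joint speeds; "effort": joint torques, N m; "eef_pos": TCP position; "ee_rot": TCP orientation; "force": force on the tool from outside, world axes, zero at the start; "moment": the same for the moment, N m; "grip_width": finger opening in m; "gripper_force": force on a finger pad.
Only numpy, scipy, OpenCV 4.12 (cv2) and the standard library are available. Lean on these libraries where they do the work, as an engineer would, in place of code of your own. Each camera call takes 0.05 s, during which the arm holds its last target. There are 200 camera calls.

### The job

The agitator's control box has been serviced: swing its open cover over and down until it is fully shut, so that the outer face with the D-shaped spindle is on top. Then pick up the black pointer knob from the bench, turn it so that the flat in its bore matches the flat of the spindle, push it fully home on the spindle and press it in against the spindle's spring. Finish while still gripping the knob and holding it pressed in (the drive only jogs while it is held in), and do not disturb the tin, the cup or the screwdriver.

Things in the scene. Friction and masses are not known exactly. Their poses are not given: they have to be found in the camera images.
- hinge_mid (a point): Middle of the hinge line of the control box: grey steel box fixed to the bench, 170 mm deep (x), 200 wide (y), 66 high without its cover. The hinge runs along this frame's y axis at the rear top edge of the box, 66 mm above the bench; -x points from the hinge to the box's front (towards the robot, but for the box's yaw); z up. It does not move during the job.
- cover (a joint): Angle (rad) of the flat cover about the hinge: 0 = fully shut (level, outer face up), 1.57 = upright, 1.7 to 1.95 at the start (leaning back, away from the robot). The hinge is stiff (0.45 N m, cover 0.45 kg): the cover stays where it is left, so it must be brought all the way down.
- cover_edge (a point): Middle of the cover's free (front) edge, half-way through its 5 mm plate. The cover is 174 mm from hinge to free edge, 208 wide. The frame turns with it: -x points from the hinge to the free edge, z out of the outer face. Shut, the outer face is 71 mm above the bench.
- spindle_tip (a point): End of the steel D-spindle in the middle of the cover's outer face, 87 mm from the hinge line. 12 mm diameter, 24 mm out of the face (brass collar, 17 mm diameter, round its lowest 5 mm); one flat all along, 3 mm from the axis; end chamfered 1.4 mm. +z points out along the spindle, +x out of the flat: within 0.8 rad of the rear (hinge) side at the start. It turns only stiffly (0.12 N m).
- spindle_push (a joint): How far the spindle is pushed into the cover (m): 0 = sprung out, 0.005 = fully in. The spring takes 4 N to start and 9 N fully in, and pushes the spindle (and a knob on it) back out when let go.
- knob_centre (a point): Centre of the loose black pointer knob (56 to 112 g), half-way up its 40 mm height; stands upright on the bench, bore below, z up. Round skirt 52 mm diameter, 16 mm high; on it a solid grip bar, 24 mm high (to the top), 20 mm wide (y), flat sides from x = -20 to +14 mm, blunt end at x = -25, tapering to a pointed nose at x = +30; a white line on top runs to the nose.
- knob: The same knob; origin at the centre of its underside, same axes. Its blind D-bore, 16 mm deep, 13.4 mm diameter with chamfered mouth, has its flat 3.65 mm from the axis on the nose (+x) side: it goes on with the nose pointing where the spindle's flat faces, within 0.1 rad. Home, the knob's centre is 4 mm beyond the spindle's end, its underside 8 mm off the cover's face (3 mm with the spindle in).
- paint_tin: Bystander: closed metal paint tin, 100 mm diameter, 118 mm high, standing on the bench; origin at the centre of its underside.
- mixing_cup: Bystander: clear mixing cup with a lid, 92 mm diameter, 124 mm high, standing on the bench; origin at the centre of its underside.
- screwdriver: Bystander: screwdriver 180 mm long with a black handle, lying on the bench; origin under its middle, along its x axis.
Not all that is in view belongs to the job. Of the things shaped like the knob, the black one is meant.

How it is judged:
By the outcome, as a careful person would: the job done as asked, in the order asked, and still so for the second after the job is handed in, while the arm keeps its last pose, push and grip.
It also fails if it takes over 64 s, if anything falls off the work surface, if the arm or the gripper's body presses on something with over 40 N, if the wrist force passes 120 N, or if a joint passes its speed limit or range.

## Working session

There is one attempt and no reset: what is moved stays moved. The work goes in short steps, Python scripts to look and compute and a tool call to move; the robot and the scene stay as the last step left them, time stands still between calls to the robot, and variables do not carry over. Pictures are saved under pics/ and viewed, at most 10 in all, crops included, and the job is handed in when it is done.

Besides the shell and the picture viewer there is one more tool, called after "Request:" as a command line: name --argument value ..., lists and objects as JSON in quotes. drive_tool: Moves the arm, as the interface text tells. Its arguments: {"type":"object","properties":{"commands":{"type":"array","items":{"type":"number","minimum":-1,"maximum":1}},"gripper":{"type":"number"},"grip_force":{"type":"number"}},"required":["commands"]}

```bash
mkdir -p pics; ls
python3 - <<'E'
from workcell import r
import cv2,numpy as np
s=r.observe();print(s)
ims=[]
for n in("side","top","wrist"):
    im=r.capture(n);cv2.imwrite(f"pics/{n}0.png",im[:,:,::-1]);c=r.calibration(n);print(n,c["intrinsics"],np.round(c["extrinsics"],4).tolist())
E
```

```text
pics
{'t': 0.0, 'joints': array([-1.23859677e+00,  4.80849256e-01,  1.59687599e+00, -1.17000045e-05,
        1.06509924e+00, -4.66035664e-02]), 'qvel': array([ 0.00069792, -0.00101099,  0.00136563,  0.00161696, -0.00017085,
       -0.00211072]), 'effort': array([-2.09465004e-03, -9.50657415e+01, -4.30186522e+01, -1.30651906e-04,
        1.23778498e-02, -5.13398476e-06]), 'eef_pos': array([ 0.24025346, -0.60352041,  0.2306603 ]), 'ee_rot': array([-3.08421406e+00, -5.91250864e-01,  2.91164825e-04]), 'force': array([-0.12480798, -0.18965369,  0.27490619]), 'moment': array([ 0.01255985, -0.01011469, -0.01892279]), 'gripper_force': 0.0, 'grip_width': 0.08540875772808616}
side [[434.13679542   0.         251.93017723]
 [  0.         434.13679542 189.24364344]
 [  0.           0.           1.        ]] [[-0.7092, -0.5068, 0.49, -0.1041], [-0.7049, 0.5159, -0.4867, 0.5582], [-0.0062, -0.6906, -0.7232, 0.9255], [0.0, 0.0, 0.0, 1.0]]
top [[472.36758656   0.         255.7061934 ]
 [  0.         472.36758656 199.76021452]
 [  0.           0.           1.        ]] [[0.0277, -0.9975, 0.0645, 0.4064], [-0.9996, -0.0282, -0.0067, -0.0113], [0.0085, -0.0642, -0.9979, 1.4055], [0.0, 0.0, 0.0, 1.0]]
wrist [[297.31863964   0.         253.95451757]
 [  0.         297.31863964 187.11763693]
 [  0.           0.           1.        ]] [[0.3699, -0.8912, -0.2626, 0.3058], [-0.9291, -0.3552, -0.1031, -0.5764], [-0.0014, 0.2821, -0.9594, 0.3733], [0.0, 0.0, 0.0, 1.0]]
```

View pics/side0.png

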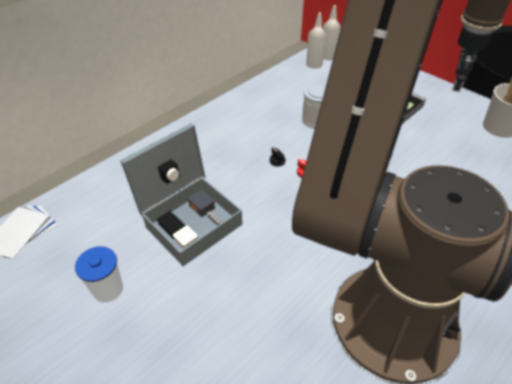

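View pics/top0.png

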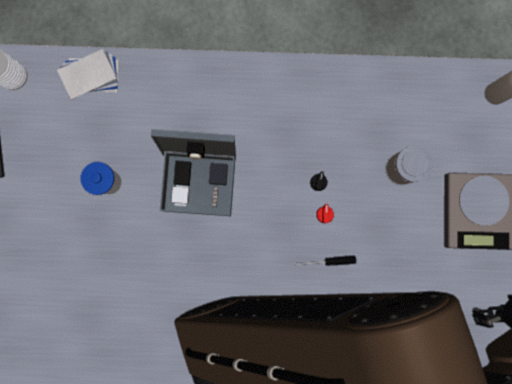

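The side view shows the open box around (185,215), with the cover leaning back behind it, the black knob at (277,156) and the cup at (100,272). The top view shows the box around (198,185), the cover at rows 131-154, the black knob at (319,182), the red decoy at (325,214), the tin at (410,164), the cup at (97,178) and the screwdriver at (330,261).

```bash
cat > h.py <<'E'
from workcell import r
import numpy as np,cv2
from scipy.spatial.transform import Rotation as R
def ray(n,uv,c=None):
    c=c or r.calibration(n);K=c["intrinsics"];E=c["extrinsics"]
    x=(uv[0]-K[0,2])/K[0,0];y=(uv[1]-K[1,2])/K[1,1]
    if n=="wrist":
        t=np.hypot(x,y);s=np.sinc(t/np.pi);d=np.array([x*s,y*s,np.cos(t)])
    else: d=np.array([x,y,1.]);d/=np.linalg.norm(d)
    return E[:3,3],E[:3,:3]@d
def plane(n,uv,z,c=None):
    o,d=ray(n,uv,c);return o+d*(z-o[2])/d[2]
def tri(rays):
    A=sum(np.eye(3)-np.outer(d,d) for o,d in rays);b=sum((np.eye(3)-np.outer(d,d))@o for o,d in rays)
    return np.linalg.solve(A,b)
E
python3 - <<'E'
from h import *
t=cv2.imread("pics/top0.png");s=cv2.imread("pics/side0.png")
a=cv2.resize(t[120:225,145:245],None,fx=5,fy=5,interpolation=cv2.INTER_CUBIC)
b=cv2.resize(s[115:265,115:250],None,fx=3.5,fy=3.5,interpolation=cv2.INTER_CUBIC)[:525,:300*1]
b=cv2.resize(s[120:265,118:248],None,fx=525/145*.8,fy=525/145*.8,interpolation=cv2.INTER_CUBIC)
H=np.zeros((525,800,3),np.uint8);H[:,:500]=a;bb=cv2.resize(b,(300,335));H[:335,500:]=bb
cv2.imwrite("pics/c1.png",H)
for n,u in dict(knob=(319,184),tin=(410,164),cup=(97,178),fl=(163,212),fr=(232,215),scr=(330,261)).items(): print(n,plane("top",u,dict(knob=.01,tin=.118,cup=.124,fl=.066,fr=.066,scr=.01)[n]).round(3))
E
```

```text
knob [ 0.549 -0.207  0.01 ]
tin [ 0.6   -0.442  0.118]
cup [0.536 0.413 0.124]
fl [0.451 0.241 0.066]
fr [0.448 0.046 0.066]
scr [ 0.322 -0.244  0.01 ]
```

View pics/c1.png

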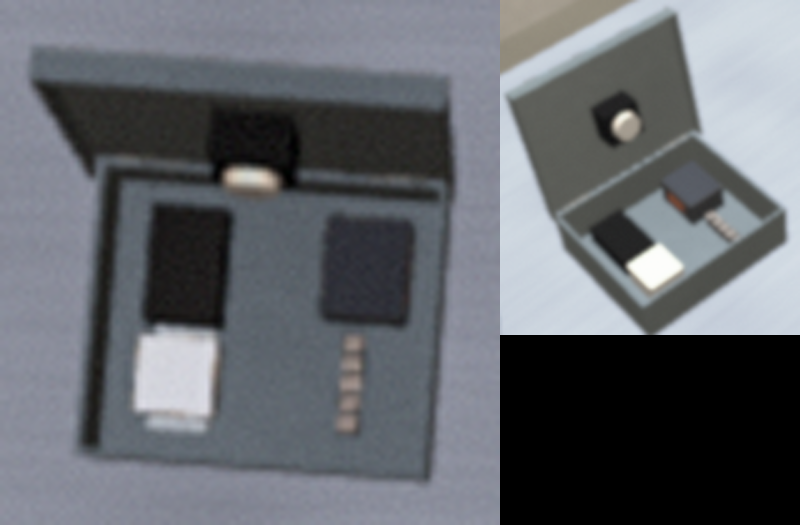

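The crop shows the box rim corners in the top image at about (161.4,210.6), (230.6,215.6), (165,153) and (234.4,157). The cover's free-edge corners are at about (151.4,135) and (234.6,141) in top, and about (121.5,161) and (192.5,124) in side. I'll triangulate these.

Run:
```python
from h import *
for u in [(161.4,210.6),(230.6,215.6),(165,153),(234.4,157)]: print("rim",plane("top",u,.066).round(4))
for tt,ss in [((151.4,135),(121.5,161)),((234.6,141),(193,124.5)),((151.4,130),(121.5,158)),((234.6,136),(192,122))]:
    print("edge",tri([ray("top",tt),ray("side",ss)]).round(4))
# rim front corners by two views
print("rimfront R",tri([ray("top",(230.6,215.6)),ray("side",(118+283/2.308,120+212/2.308))]).round(4))
# knob
t=cv2.imread("pics/top0.png");h=cv2.cvtColor(t,cv2.COLOR_BGR2HSV)
m=(t.max(2)<60).astype(np.uint8);m[:,:300]=0;m[:,340:]=0;m[:165]=0;m[200:]=0
ys,xs=np.nonzero(m);print(xs.min(),xs.max(),ys.min(),ys.max(),xs.mean(),ys.mean())
cv2.imwrite("pics/k.png",cv2.resize(t[165:200,300:340],None,fx=10,fy=10))
```

```text
rim [0.4546 0.2459 0.066 ]
rim [0.4459 0.0496 0.066 ]
rim [0.6193 0.2423 0.066 ]
rim [0.6136 0.044  0.066 ]
edge [0.6364 0.2458 0.2434]
edge [0.6281 0.0387 0.2392]
edge [0.6464 0.2431 0.2453]
edge [0.6383 0.0369 0.241 ]
rimfront R [0.4474 0.0511 0.0556]
311 326 172 190 318.22549019607845 182.12254901960785
```

Request:
drive_tool --commands '[0,0,-1,0,0,1,0,0,-1,0,0,1,0,0,-1,0,0,1,0,0,-1,0,0,1,0,0,-1,0,0,1,0,0,0,0,0,0.14]' --gripper -1

```text
t: 0.9
eef_pos: [0.2406, -0.6046, 0.3581]
ee_rot: [3.138, -0.052, 0.002]
force: [0.9, -0.2, -0.4]
grip_width: -0.0002
gripper_force: 0.0
```

Request:
drive_tool --commands '[0.59,-0.98,0,0,0,0,0.59,-0.98,0,0,0,0,0.59,-0.98,0,0,0,0,0.59,-0.98,0,0,0,0,0.59,-0.98,0,0,0,0,0.59,-0.98,0,0,0,0,0.59,-0.98,0,0,0,0,0.59,-0.98,0,0,0,0,0.59,-0.98,0,0,0,0,0.59,-0.98,0,0,0,0,0.59,-0.98,0,0,0,0,0.59,-0.98,0,0,0,0]'

```text
t: 2.4
eef_pos: [0.4271, -0.314, 0.3558]
ee_rot: [-3.141, 0.049, 0.001]
force: [1.1, -0.1, 0.0]
grip_width: 0.0001
gripper_force: 0.0
```

Request:
drive_tool --commands '[0.59,-0.98,0,0,0,0,0.59,-0.98,0,0,0,0,0.59,-0.98,0,0,0,0,0,0,0,0,0,0,0,0,0,0,0,0]'

```text
t: 3.02
eef_pos: [0.4731, -0.2434, 0.356]
ee_rot: [-3.141, 0.049, 0.001]
force: [0.3, -0.2, -0.4]
grip_width: -0.0003
gripper_force: 0.0
```

Run:
```python
from h import *
import pickle
s=r.observe();c=r.calibration("wrist");im=r.capture("wrist")
cv2.imwrite("pics/w1.png",im[:,:,::-1]);pickle.dump(c,open("w1.pkl","wb"))
print(s["t"],s["eef_pos"],R.from_rotvec(s["ee_rot"]).as_matrix().round(3).tolist(),np.array(c["extrinsics"]).round(3).tolist())
```

```text
3.025 [ 0.47313505 -0.24339739  0.3560005 ] [[1.0, -0.031, -0.001], [-0.031, -1.0, 0.0], [-0.001, -0.0, -1.0]] [[-0.031, -0.959, -0.283, 0.544], [-1.0, 0.03, 0.009, -0.245], [-0.0, 0.283, -0.959, 0.498], [0.0, 0.0, 0.0, 1.0]]
```

View pics/w1.png

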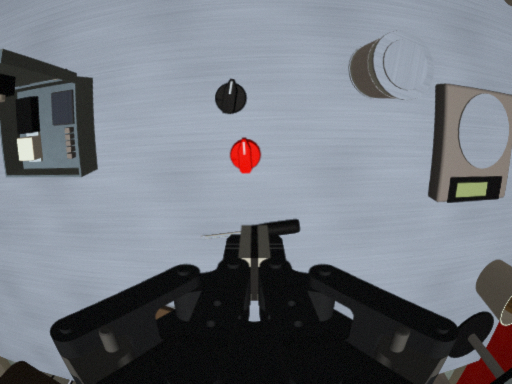

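The wrist view shows the black knob at (231,97) with its nose pointing up in the image (+x), and the red decoy at (245,155). I'll go on to a point behind the cover.

Request:
drive_tool --commands '[0.59,-0.98,0,0,0,0,0.59,-0.98,0,0,0,0,0.59,-0.98,0,0,0,0,0.59,-0.98,0,0,0,0,0.59,-0.98,0,0,0,0,0.59,-0.98,0,0,0,0,0.59,-0.98,0,0,0,0,0.59,-0.98,0,0,0,0,0.59,-0.98,0,0,0,0,0.59,-0.98,0,0,0,0,0.59,-0.98,0,0,0,0,0.59,-0.98,0,0,0,0]'

```text
t: 4.58
eef_pos: [0.6602, 0.0441, 0.3561]
ee_rot: [3.141, -0.052, -0.0]
force: [0.2, -0.4, -0.6]
grip_width: -0.0001
gripper_force: 0.0
```

Request:
drive_tool --commands '[0.59,-0.98,0,0,0,0,0.59,-0.98,0,0,0,0,0.59,-0.98,0,0,0,0,0.59,-0.98,0,0,0,0,0,0,0,0,0,0]'

```text
t: 5.2
eef_pos: [0.7226, 0.141, 0.3554]
ee_rot: [-3.141, 0.05, 0.001]
force: [-0.4, -1.0, -0.8]
grip_width: 0.0002
gripper_force: 0.0
```

Request:
drive_tool --commands '[0,0,1,0,0,0,0,0,1,0,0,0,0,0,1,0,0,0,0,0,1,0,0,0,0,0,1,0,0,0,0,0,0.6,0,0,0,0,0,0,0,0,0]'

```text
t: 6.08
eef_pos: [0.7214, 0.1395, 0.2154]
ee_rot: [3.141, -0.052, -0.003]
force: [1.0, -0.2, 0.0]
grip_width: -0.0
gripper_force: 0.0
```

Request:
drive_tool --commands '[-0.8,0,0,0,0,0,-0.8,0,0,0,0,0,-0.5,0,0,0,0,0,-0.5,0,0,0,0,0,-0.5,0,0,0,0,0,-0.4,0,0,0,0,0,-0.8,0,0.08,0,0,0,-0.8,0,0.08,0,0,0]'

```text
t: 7.08
eef_pos: [0.594, 0.1446, 0.2122]
ee_rot: [-3.141, 0.051, -0.001]
force: [3.2, 0.2, -1.1]
grip_width: -0.0002
gripper_force: 1.3
```

Request:
drive_tool --commands '[-0.56,0,0.23,0,0,0,-0.56,0,0.23,0,0,0,-0.56,0,0.23,0,0,0,-0.47,0,0.37,0,0,0,-0.47,0,0.37,0,0,0,-0.47,0,0.37,0,0,0,0,0,0,0,0,0]'

```text
t: 7.95
eef_pos: [0.5158, 0.1469, 0.1664]
ee_rot: [3.141, -0.05, -0.004]
force: [0.4, 0.1, -0.8]
grip_width: 0.0
gripper_force: 0.0
```

Run:
```python
from h import *
im=r.capture("side");cv2.imwrite("pics/s2.png",im[:,:,::-1])
```

```text
(no output)
```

View pics/s2.png

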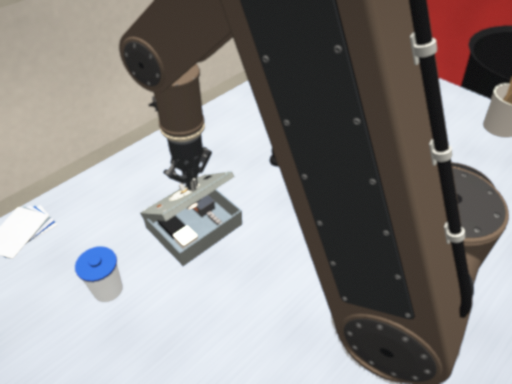

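The side view shows the cover coming down under the fingers, with its edge running from (150,213) to (230,177), about 0.7 rad open.

Request:
drive_tool --commands '[-0.31,0,0.51,0,0,0,-0.31,0,0.51,0,0,0,-0.31,0,0.51,0,0,0,-0.2,0,0.55,0,0,0,-0.2,0,0.55,0,0,0,-0.05,0,0.4,0,0,0,-0.05,0,0.4,0,0,0,-0.05,0,0.3,0,0,0,0,0,0.1,0,0,0,0,0,0.1,0,0,0,0,0,0,0,0,0]'

```text
t: 9.38
eef_pos: [0.4803, 0.1482, 0.0707]
ee_rot: [-3.141, 0.051, -0.001]
force: [-11.6, -2.7, 41.0]
grip_width: -0.0002
gripper_force: 20.6
```

Request:
drive_tool --commands '[0,0,-0.2,0,0,0,0,0,-1,0,0,0,0,0,-1,0,0,0,0,0,-1,0,0,0,0,0,-0.6,0,0,0,0,0,0,0,0,0,0,0,0,0,0,0]' --gripper 1

```text
t: 10.25
eef_pos: [0.48, 0.1481, 0.1633]
ee_rot: [3.141, -0.051, -0.001]
force: [-0.2, 0.8, -0.7]
grip_width: 0.0852
gripper_force: 0.0
```

```bash
cat > shot.py <<'E'
from h import *
import pickle,sys
n=sys.argv[1]
s=r.observe();c=r.calibration("wrist");im=r.capture("wrist")
cv2.imwrite(f"pics/{n}.png",im[:,:,::-1]);pickle.dump(c,open(n+".pkl","wb"))
print(s["t"],s["eef_pos"],s["ee_rot"],s["force"].round(1))
E
python3 shot.py w2
python3 - <<'E'
from h import *
im=cv2.imread("pics/w2.png");c=__import__("pickle").load(open("w2.pkl","rb"))
# predicted pixel of spindle
P=np.array([.531,.1455,.095]);E=c["extrinsics"];p=E[:3,:3].T@(P-E[:3,3]);t=np.arctan2(np.hypot(p[0],p[1]),p[2]);K=c["intrinsics"]
uv=K[:2,2]+K[0,0]*t*p[:2]/np.hypot(p[0],p[1]);print(uv)
u,v=uv.astype(int);cr=im[max(v-50,0):v+50,max(u-60,0):u+60];print(max(u-60,0),max(v-50,0),cr.shape);cr=cv2.resize(cr,None,fx=6,fy=6,interpolation=cv2.INTER_CUBIC)
o=np.zeros((600,800,3),np.uint8);o[:cr.shape[0],:cr.shape[1]]=cr[:600,:800];o[450:,600:]=cv2.resize(im,(200,150));cv2.imwrite("pics/c2.png",o)
E
```

```text
10.25 [0.48000405 0.14809584 0.16332584] [ 3.14093212e+00 -5.08752806e-02 -1.35558811e-03] [-0.2  0.8 -0.7]
[256.58392918 129.37016645]
196 79 (100, 120, 3)
```

View pics/c2.png

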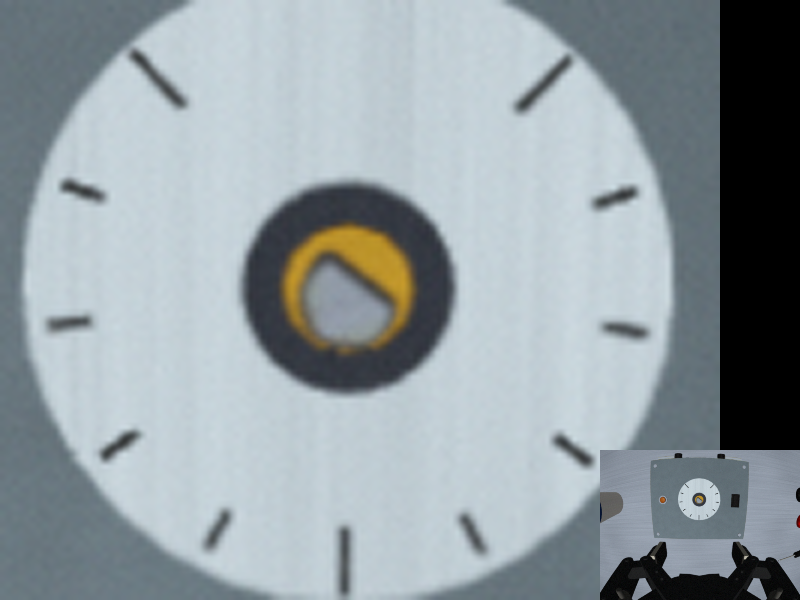

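The crop shows the cover shut with its dial up. The D-spindle face is at about (345,305) in the crop, its flat runs from (328,255) to (392,305) and faces up-right in the image (rear-right), inside the brass collar centred at (348,289). Next is a second view for height, then over to the knob.

Request:
drive_tool --commands '[0,0.5,-1,0,0,0,0,1,-1,0,0,0,0,0.5,0,0,0,0,0,0,0,0,0,0,0,0,0,0,0,0]'

```text
t: 10.92
eef_pos: [0.4783, 0.0985, 0.2131]
ee_rot: [3.141, -0.051, -0.002]
force: [0.2, 0.6, -0.6]
grip_width: 0.0853
gripper_force: 0.0
```

```bash
python3 shot.py w3
```

```text
10.925 [0.47831412 0.09852693 0.21309448] [ 3.14109050e+00 -5.12328671e-02 -2.44412682e-03] [ 0.2  0.6 -0.6]
```

Request:
drive_tool --commands '[0,1,0,0,0,0,0,1,0,0,0,0,0,1,0,0,0,0,0,1,0,0,0,0,0.2,1,0,0,0,0,0.2,1,0,0,0,0,0.2,1,0,0,0,0,0.2,1,0,0,0,0,0,1,0.5,0,0,0,0,1,0.5,0,0,0,0,1,0.5,0,0,0,0,1,0.5,0,0,0]'

```text
t: 12.48
eef_pos: [0.489, -0.2024, 0.163]
ee_rot: [-3.141, 0.05, 0.001]
force: [0.2, 0.1, 0.3]
grip_width: 0.0855
gripper_force: 0.0
```

Request:
drive_tool --commands '[0,0,0,0,0,0,0,0,0,0,0,0]'

```text
t: 12.72
eef_pos: [0.489, -0.2015, 0.1638]
ee_rot: [-3.141, 0.051, 0.001]
force: [0.0, -0.2, 0.8]
grip_width: 0.0855
gripper_force: 0.0
```

```bash
python3 shot.py w4
```

```text
12.725 [ 0.4889978  -0.2015271   0.16381267] [-3.14067297e+00  5.07702293e-02  1.05983787e-03] [ 0.  -0.2  0.8]
```

Request:
drive_tool --commands '[0.6,0,1,0,0,0,0.6,0,1,0,0,0,0,0,0,0,0,0,0,0,0,0,0,0]'

```text
t: 13.28
eef_pos: [0.5189, -0.2027, 0.1148]
ee_rot: [3.141, -0.05, 0.0]
force: [0.2, -0.7, -0.2]
grip_width: 0.0856
gripper_force: 0.0
```

```bash
python3 shot.py w5
python3 - <<'E'
from h import *
import pickle
L=lambda n:(cv2.imread(f"pics/{n}.png"),pickle.load(open(n+".pkl","rb")))
def big(m):
    cs,_=cv2.findContours(m.astype(np.uint8),0,1);return max(cs,key=cv2.contourArea)
ra=[];rd=[]
for n in("w2","w3"):
    im,c=L(n);h=cv2.cvtColor(im,cv2.COLOR_BGR2HSV).astype(int)
    br=(abs(h[...,0]-22)<8)&(h[...,1]>130)&(h[...,2]>90)
    br[:60]=0;br[200:]=0;br[:,:180]=0;br[:,480:]=0
    # choose the component near bright dial
    k=big(br);x,y,w,hh=cv2.boundingRect(k);print(n,"brass",x,y,w,hh)
    hull=cv2.convexHull(k);(u,v),_,_=cv2.fitEllipse(hull);print("collar c",u,v,plane("wrist",(u,v),.076,c).round(4))
    ra.append(ray("wrist",(u,v),c))
    # dark ring outer circle and dial: also lets check
    roi=im[y:y+hh,x:x+w].astype(int);g=(h[y:y+hh,x:x+w,1]<70)&(h[y:y+hh,x:x+w,2]>105)
    G=np.zeros(im.shape[:2],bool);G[y:y+hh,x:x+w]=g
    f=4;Gb=cv2.resize(G.astype(np.float32),None,fx=f,fy=f,interpolation=cv2.INTER_LINEAR)>.5
    kk=big(Gb)[:,0]/f+.5/f-.5
    P=np.array([plane("wrist",p,.095,c)[:2] for p in kk])
    ph=cv2.convexHull(P.astype(np.float32))[:,0]
    hull2=cv2.approxPolyDP((ph*1e5).astype(np.int32).reshape(-1,1,2),60,True)[:,0]/1e5
    e=np.roll(hull2,-1,0)-hull2;i=np.argmax(np.hypot(*e.T));d=e[i];nn=np.array([d[1],-d[0]])/np.hypot(*d)
    cen=P.mean(0)
    if nn@(hull2[i]-cen)<0:nn=-nn
    print("flat len",np.hypot(*d),"angle",np.arctan2(nn[1],nn[0]),"face centroid",cen,"ext",np.ptp(P,axis=0))
    ds=(P-cen)@nn;tq=(P-cen)@np.array([-nn[1],nn[0]]);print("n",ds.min(),ds.max(),"t",tq.min(),tq.max(),"axis est", cen+nn*(ds.min()+.0046)+np.array([-nn[1],nn[0]])*(tq.min()+tq.max())/2)
    rd.append(ray("wrist",tuple(kk.mean(0)),c))
print("collar tri",tri(ra).round(4),"face tri",tri(rd).round(4))
for n in("w4","w5"):
    im,c=L(n);m=im.max(2)<70;m[230:]=0;m[:,:120]=0;m[:,400:]=0
    k=big(m);print(n,cv2.boundingRect(k))
    x,y,w,hh=cv2.boundingRect(k)
    cv2.imwrite(f"pics/c{n}.png",cv2.resize(im[max(y-8,0):y+hh+8,max(x-8,0):x+w+8],None,fx=4,fy=4,interpolation=cv2.INTER_CUBIC))
a=cv2.imread("pics/cw4.png");b=cv2.imread("pics/cw5.png");H=max(a.shape[0],b.shape[0])
p=lambda q:cv2.copyMakeBorder(q,0,H-q.shape[0],0,4,cv2.BORDER_CONSTANT)
cv2.imwrite("pics/c45.png",np.hstack([p(a),p(b)])[:600,:800]);print(a.shape,b.shape)
E
```

```text
13.275 [ 0.51892461 -0.20272179  0.11477515] [ 3.14117174e+00 -4.97108044e-02  9.67979368e-05] [ 0.2 -0.7 -0.2]
w2 brass 243 116 22 21
collar c 253.59548950195312 126.59830474853516 [0.5315 0.1476 0.076 ]
flat len 0.007342050122411371 angle -0.6841003796211711 face centroid [0.5306888  0.14814689] ext [0.00992973 0.01112235]
n -0.004820026539280473 0.003724261873336939 t -0.005622300941059372 0.005689677886124846 axis est [0.53053957 0.14831205]
w3 brass 195 115 16 17
collar c 201.70925903320312 122.64923858642578 [0.5314 0.1471 0.076 ]
flat len 0.009463413760372082 angle -0.688108688573305 face centroid [0.53073399 0.14720646] ext [0.01074026 0.00811871]
n -0.004772719564536726 0.003132684185860476 t -0.004870096483755106 0.005628071074550626 axis est [0.53084126 0.1476089 ]
collar tri [0.5312 0.1476 0.0729] face tri [0.5303 0.1482 0.09  ]
w4 (232, 77, 52, 61)
w5 (228, 112, 61, 72)
(308, 272, 3) (352, 308, 3)
```

View pics/c45.png

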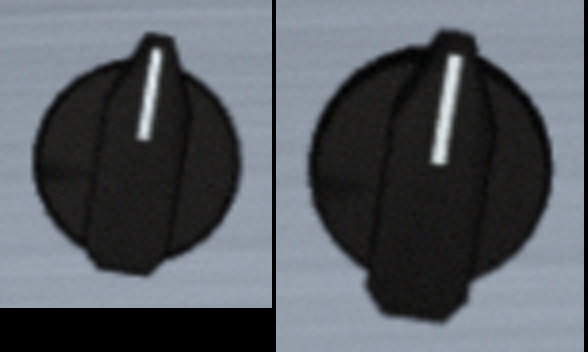

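The crops show the knob's white line from (156,52) to (143,138) in w4 and from (179,57) to (162,163) in w5. The skirt is centred at about (138,160) and (154,165) in the two crops.

Run:
```python
from h import *
import pickle
rr=[]
for n,o,s in(("w4",(224,69),((156,52),(143,138),(138,160))),("w5",(220,104),((179,57),(162,163),(154,165)))):
    c=pickle.load(open(n+".pkl","rb"));im=cv2.imread(f"pics/{n}.png")
    x,y=o;roi=im[y:y+90,x:x+80];k=roi.max(2)>100
    px=[np.array(o)+np.array(q)/4-.375 for q in s]
    A,B=[plane("wrist",p,.040,c) for p in px[:2]];C=plane("wrist",px[2],.014,c)
    d=A-B;print(n,"A",A.round(4),"B",B.round(4),"yaw",np.arctan2(d[1],d[0]),"len",np.hypot(*d[:2]),"skirt c",C.round(4))
    u=d[:2]/np.hypot(*d[:2]);print("skirt centre off line",np.cross(u,C[:2]-B[:2]),"along from A",(C[:2]-A[:2])@u, "proj",(A[:2]+u*((C[:2]-A[:2])@u)).round(4))
    rr.append([ray("wrist",p,c) for p in px])
print([tri([rr[0][i],rr[1][i]]).round(4) for i in range(3)])
```

```text
w4 A [ 0.5775 -0.211   0.04  ] B [ 0.5584 -0.2076  0.04  ] yaw -0.17791206231770648 len 0.019504630624219338 skirt c [ 0.5529 -0.2066  0.014 ]
skirt centre off line -5.163781106090235e-05 along from A -0.02508029254776016 proj [ 0.5529 -0.2066]
w5 A [ 0.5776 -0.2112  0.04  ] B [ 0.5582 -0.2076  0.04  ] yaw -0.18455702265048413 len 0.019809786044773812 skirt c [ 0.554  -0.2063  0.014 ]
skirt centre off line 0.000466416288959522 along from A -0.02407861538070232 proj [ 0.554  -0.2068]
[array([ 0.5776, -0.2111,  0.0394]), array([ 0.5584, -0.2075,  0.0414]), array([ 0.5526, -0.2066,  0.0043])]<stdin>:10: DeprecationWarning: Arrays of 2-dimensional vectors are deprecated. Use arrays of 3-dimensional vectors instead. (deprecated in NumPy 2.0)
```

Request:
drive_tool --commands '[0.7,0.06,0,0,0,0,0.67,0.05,0,0,0,0,0,0,0,0,0,0.93,0,0,0,0,0,0.93,0,0,1,0,0,0,0,0,1,0,0,0,0,0,0.8,0,0,0,0,0,0.5,0,0,0,0,0,0.3,0,0,0,0,0,0.22,0,0,0,0,0,0,0,0,0]'

```text
t: 14.7
eef_pos: [0.5532, -0.2071, 0.0186]
ee_rot: [3.129, -0.284, -0.0]
force: [-1.1, 0.2, -0.9]
grip_width: 0.0856
gripper_force: 0.0
```

Request:
drive_tool --commands '[0,0,0,0,0,0,0,0,0,0,0,0,0,0,0,0,0,0,0,0,0,0,0,0,0,0,0,0,0,0,0,0,0,0,0,0]' --gripper -1 --grip_force 60

```text
t: 15.45
eef_pos: [0.5533, -0.2071, 0.0189]
ee_rot: [3.129, -0.284, 0.001]
force: [-0.7, -0.2, 5.3]
grip_width: 0.0186
gripper_force: 59.4
```

Request:
drive_tool --commands '[0,0,-0.6,0,0,0,0,0,-1,0,0,0,0,0,-1,0,0,0,0,0,-1,0,0,0,0,0,-1,0,0,0,0,0,-0.6,0,0,0,-0.245,-0.986,0,0,0,0,-0.245,-0.986,0,0,0,0,-0.245,-0.986,0,0,0,0,-0.245,-0.986,0,0,0,0,-0.245,-0.986,0,0,0,0,-0.245,-0.986,0,0,0,0]'

```text
t: 16.95
eef_pos: [0.5434, -0.0542, 0.1487]
ee_rot: [-3.129, 0.284, 0.0]
force: [1.2, 0.7, -0.2]
grip_width: 0.0188
gripper_force: 58.7
```

Request:
drive_tool --commands '[-0.245,-0.986,0,0,0,0,-0.245,-0.986,0,0,0,0,-0.245,-0.986,0,0,0,0,-0.245,-0.986,0,0,0,0,-0.245,-0.986,0,0,0,0,-0.245,-0.986,0,0,0,0,-0.245,-0.986,0,0,0,0,-0.245,-0.986,0,0,0,0]'

```text
t: 17.95
eef_pos: [0.5308, 0.1486, 0.1487]
ee_rot: [3.129, -0.284, -0.0]
force: [0.2, -0.7, -1.0]
grip_width: 0.0186
gripper_force: 58.7
```

Request:
drive_tool --commands '[0,0,0,0,0,0.9,0,0,0,0,0,0.9,0,0,0,0,0,0.9,0,0,0,0,0,0.9,0,0,0,0,0,0.9,0,0,0,0,0,0.9,0,0,0,0,0,0.93,0,0,0,0,0,0,0,0,0,0,0,0]'

```text
t: 19.08
eef_pos: [0.5309, 0.1478, 0.1486]
ee_rot: [2.959, -1.056, -0.0]
force: [0.8, -0.2, -0.2]
grip_width: 0.0187
gripper_force: 58.6
```

```bash
python3 shot.py w6
python3 - <<'E'
from h import *
s=r.capture("side");t=r.capture("top");w=cv2.imread("pics/w6.png")
cv2.imwrite("pics/s6.png",s[:,:,::-1]);cv2.imwrite("pics/t6.png",t[:,:,::-1])
a=cv2.resize(s[130:250,130:250,::-1],(400,400),interpolation=cv2.INTER_CUBIC);b=cv2.resize(w[60:260,156:356],(400,400),interpolation=cv2.INTER_CUBIC)
cv2.imwrite("pics/c6.png",np.hstack([a,b]))
E
```

```text
19.075 [0.53093116 0.1478185  0.14862716] [ 2.95863829e+00 -1.05631151e+00 -1.18018928e-04] [ 0.8 -0.2 -0.2]
```

View pics/c6.png

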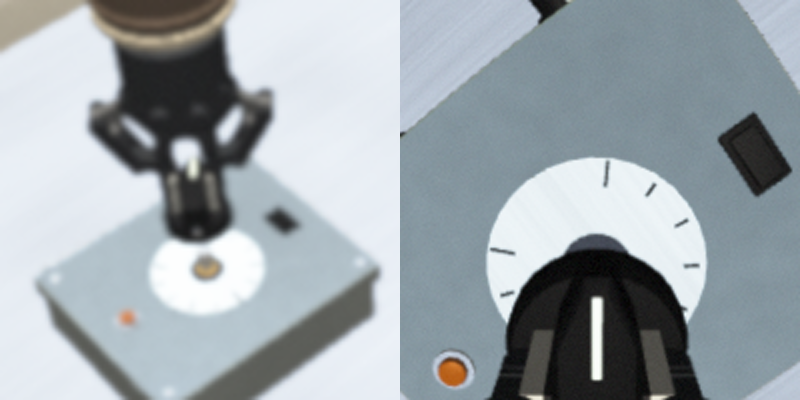

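The side crop shows the knob upright in the grip above the spindle. The wrist crop shows the white line straight along the tool axis and the front of the skirt at about (253.5,185). One check of the knob's centre in the grip before lowering.

Run:
```python
from h import *
import pickle
c=pickle.load(open("w6.pkl","rb"));im=cv2.imread("pics/w6.png")
col=im[160:220,251:257].mean((1,2));print(dict(zip(range(174,196),col[14:36].round(0))))
u=np.array([np.cos(.687),-np.sin(.687)]);T=np.array([.5309,.1478])
for v in(182,184,186,188):
  for z in(.130,.1455):
    d=plane("wrist",(253.5,v),z,c)[:2]-T;print(v,z,"ahead",(d@u).round(4),"side",(d@[-u[1],u[0]]).round(4))
# line (top z .170)
for p in((156+98.5,60+148),(156+98.5,60+190)):
    d=plane("wrist",p,.1697,c)[:2]-T;print("line",(d@u).round(4),(d@[-u[1],u[0]]).round(4))
```

```text
{174: np.float64(238.0), 175: np.float64(236.0), 176: np.float64(209.0), 177: np.float64(110.0), 178: np.float64(79.0), 179: np.float64(78.0), 180: np.float64(78.0), 181: np.float64(77.0), 182: np.float64(78.0), 183: np.float64(69.0), 184: np.float64(45.0), 185: np.float64(14.0), 186: np.float64(11.0), 187: np.float64(10.0), 188: np.float64(6.0), 189: np.float64(7.0), 190: np.float64(8.0), 191: np.float64(8.0), 192: np.float64(9.0), 193: np.float64(8.0), 194: np.float64(7.0), 195: np.float64(11.0)}
182 0.13 ahead 0.0259 side 0.0003
182 0.1455 ahead 0.0301 side 0.0003
184 0.13 ahead 0.0247 side 0.0003
184 0.1455 ahead 0.0291 side 0.0003
186 0.13 ahead 0.0235 side 0.0003
186 0.1455 ahead 0.028 side 0.0003
188 0.13 ahead 0.0223 side 0.0003
188 0.1455 ahead 0.0269 side 0.0003
line 0.0251 -0.0002
line 0.0043 -0.0002
```

Request:
drive_tool --commands '[0.02,0,0.6,0,0,0,0,0,0.5,0,0,0,0,0,0.2,0,0,0,0,0,0.1,0,0,0,0,0,0.1,0,0,0,0,0,0.05,0,0,0,0,0,0,0,0,0]'

```text
t: 20.1
eef_pos: [0.5315, 0.1475, 0.1099]
ee_rot: [-2.958, 1.059, -0.0]
force: [0.5, -0.6, 0.2]
grip_width: 0.0187
gripper_force: 58.6
```

Request:
drive_tool --commands '[0,0,0.12,0,0,0,0,0,0.12,0,0,0,0,0,0.12,0,0,0,0,0,0.06,0,0,0,0,0,0,0,0,0]'

```text
t: 20.72
eef_pos: [0.5316, 0.1475, 0.0992]
ee_rot: [-2.958, 1.059, -0.0]
force: [4.0, -1.8, -2.1]
grip_width: 0.0186
gripper_force: 58.6
```

Request:
drive_tool --commands '[0.02,0,0,0,0,0,0,0,0.05,0,0,0,0,0,0.05,0,0,0,0,0,0,0,0,0]'

```text
t: 21.22
eef_pos: [0.5316, 0.1472, 0.0968]
ee_rot: [2.958, -1.059, -0.0]
force: [-0.7, -0.0, 4.3]
grip_width: 0.0188
gripper_force: 59.2
```

Request:
drive_tool --commands '[0,0,0.06,0,0,0,0,0,0.06,0,0,0,0,0,0,0,0,0]'

```text
t: 21.6
eef_pos: [0.5317, 0.1472, 0.0938]
ee_rot: [2.958, -1.059, -0.0]
force: [-1.4, -1.0, 7.3]
grip_width: 0.0184
gripper_force: 59.6
```

The force follows the spring curve (4 to 7 N). I'll press on to the stop.

Request:
drive_tool --commands '[0,0,0.04,0,0,0,0,0,0.04,0,0,0,0,0,0,0,0,0]'

```text
t: 21.98
eef_pos: [0.5318, 0.1472, 0.0924]
ee_rot: [-2.957, 1.059, -0.0]
force: [-4.2, -0.2, 17.0]
grip_width: 0.0187
gripper_force: 61.5
```

Request:
drive_tool --commands '[0,0,0,0,0,0,0,0,0,0,0,0,0,0,0,0,0,0,0,0,0,0,0,0]'

```text
t: 22.48
eef_pos: [0.5318, 0.1473, 0.0924]
ee_rot: [-2.958, 1.059, -0.001]
force: [-3.9, -0.3, 18.0]
grip_width: 0.0189
gripper_force: 61.4
```

```bash
python3 shot.py w7
python3 - <<'E'
from h import *
s=r.capture("side");w=cv2.imread("pics/w7.png")
a=cv2.resize(s[130:250,130:250,::-1],(400,400),interpolation=cv2.INTER_CUBIC);b=cv2.resize(w[60:260,156:356],(400,400),interpolation=cv2.INTER_CUBIC)
cv2.imwrite("pics/c7.png",np.hstack([a,b]))
E
```

```text
22.475 [0.53182315 0.14725291 0.09243458] [-2.95750843e+00  1.05884701e+00 -5.03273820e-04] [-3.9 -0.3 18. ]
```

View pics/c7.png

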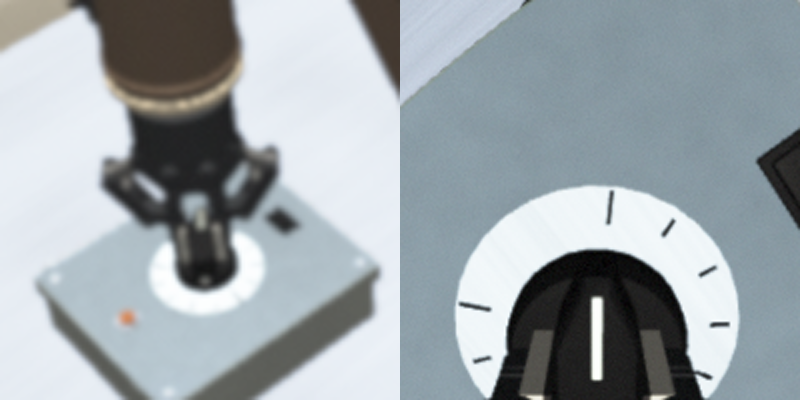

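The knob sits level on the dial, pressed to the stop with a steady 18 N, and it has not slipped in the grip.

```bash
python3 -c "
from workcell import r
print(r.hand_in())"
```

```text
the job is handed in; nothing more can be done
None
```

The cover is shut, and the black knob is fully home on the D-spindle, still gripped and held pressed in at about 18 N; the job was handed in at about 22.5 s, and the tin, cup and screwdriver were not touched.

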